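Put the stray parts in the trays with their twins

TASK

Each parts tray on the bench has a sample part glued in its far end. Put the loose ball bearing into the tray that has the bearing in it and the loose spark plug into the tray that has the spark plug in it, each lying flat on the tray floor beside its twin.

Things in the scene. Friction and masses are not known exactly. Their poses are not given: they have to be found in the camera images.
- bearing_mid (a point): Centre of the loose ball bearing, a flat steel ring of 47 mm diameter and 14 mm height, lying flat on the bench (this point is 7 mm above its underside); its z axis is the ring's axis. Its middle does not matter: grasp it across the outside.
- plug_mid (a point): Thick middle part of the loose spark plug, which lies on the bench: 63 mm long along this point's y axis, 20 mm wide (x) and 21 mm high there. The point is on the plug's long axis, 10.5 mm above its underside and 10 mm towards +y from the middle of its length; grasp it here across x.
- tray_bearing: Open sheet-metal parts tray fixed to the bench, one of three alike: 150 mm (x) by 116 mm (y), 19 mm high, walls 3 mm thick, top of its rubber-lined floor 6 mm up. Origin: centre of its underside; x points along it to its far end, z up. A bearing like the loose one (47 mm across, 14 high) is glued to the floor, centred at x = +43 mm; the near part (x -72 to +15 mm) is empty, with room all round at x = -28 mm, y = 0.
- tray_plug: Open sheet-metal parts tray fixed to the bench, one of three alike: 150 mm (x) by 116 mm (y), 19 mm high, walls 3 mm thick, top of its rubber-lined floor 6 mm up. Origin: centre of its underside; x points along it to its far end, z up. A spark plug like the loose one (63 mm along y, 21 wide and high) is glued to the floor, centred at x = +43 mm; the near part (x -72 to +15 mm) is empty, with room all round at x = -28 mm, y = 0.
There are look-alikes about, which are no part of the job. What is shaped like the part that bears bearing_mid but purple or yellow is not meant.

How it is judged:
By the outcome, as a careful person would: the job done as asked, in the order asked, and still so for the second after the job is handed in, with the robot touching nothing.
It also fails if it takes over 67 s, if anything falls off the work surface, if the arm or the gripper's body presses on something with over 40 N, if the wrist force passes 120 N, or if a joint passes its speed limit or range.

ROBOT

A 6-joint arm with a two-finger parallel gripper is mounted at the origin on a cart in front of the work surface, level with it; the furniture and walls round the work are solid. World frame = base frame: x ahead of the robot, y to its left, z up, the work surface at z = 0. Lengths are in mm, angles in rad, forces in N, time in s.
With the tool pointing down it reaches from about 350 to 775 mm from the base axis. Payload 7.3 kg.
Tool frame: the origin (TCP) lies on the centre line of the jaws, within the pads' length; the fingertips stand 22 mm ahead of it and the grasp point (between the pads) lies 3 mm ahead of it; x points along the fingers, z is the direction in which the jaws open and shut, and the axes are right-handed (so a half turn about x gives the same grasp; the last joint's range is limited). The gripper opens to 92 mm and grips with 3 to 60 N. Pads are 19 mm wide; open, the fingers measure 130 mm over their backs; the gripper's body (75 mm by 190 mm) begins 47 mm behind the grasp point.
Start: joints at [1.156, 0.342, 1.524, -0, 1.275, -0.146], TCP at [139.41, 506.169, 248.741] pointing down, gripper open.
Joint ranges: [-2.53, 2.53], [-0.77, 2.02], [0.04, 2.7], [-1, 4.14], [0.28, 2.66], [-3.11, 3.11]. Speed limits (rad/s): [2.57, 2.57, 3.14, 3.14, 3.14, 3.14].

INTERFACE

Orientations are given as [roll, pitch, yaw] about the fixed x, y, z axes, in that order (R = Rz(yaw) Ry(pitch) Rx(roll)).
In Python, from plant import readout, imaging, bot gives the robot as it stands.
- The arm moves only by the tool arm_command, never from a script. Its argument "plan" is a list of rows, each an object of numbers: "tx", "ty", "tz": the shift along the tool's x, y, z in cm; "wx", "wy", "wz": the turn, a rotation vector about the tool's x, y, z in rad; "jaw": the opening, from -1 (shut) to 1 (fully open). In form: [{"tx": .., "ty": .., "tz": .., "wx": .., "wy": .., "wz": .., "jaw": ..}, ...]. A call has 1 to 20 rows; each row shifts and turns the commanded pose from where the row before left it, along the tool's axes as they then stand; what a row does not reach is not made up. A row lasts 1/10 s, in which the tool goes at most 50 mm and 8.59 degrees, less where a joint would pass 70% of its speed; a pose out of reach is approached as far as the arm can. A call with a gripper value outside its range is refused whole. The fingers move at their own pace and stop on an object; the grip force is fixed at half the most. Time passes only in rows, so rows that do not move let the fingers close. It gives the time, the measured TCP pose, the force and the opening at its end, in the units of the state.
- readout.get_obs(): the state, without advancing time (a new reading comes with each control period).
- imaging.capture(name): name is "scene" or "top" or "wrist"; returns the picture (400x640x3 uint8, blue, green, red); there is no depth.
- imaging.get_calibration(name): a dict with "fx", "fy", "cx", "cy" (pixels), "position" and "rotation" of the camera in the world; the wrist camera has in their place "mount" (4x4, takes a point from camera to tool coordinates, whose origin is the TCP and whose axes are the tool frame's). Camera axes: x right, y up, looking along -z (the intrinsics and any distortion apply to the point x, -y, -z); pixel columns grow to the right and rows downward; lengths in mm; the calibration is good to about 2 mm. A picture is of the moment at which its call begins: read the wrist's pose just before it. get_calibration takes no time and is no camera call.
- bot.close_job(): hands the job in, once; it reports no verdict.
The state is a dict: "time": time; "joint_positions": joint angles; "dq": joint speeds; "tau": joint torques, N m; "tool_pos": TCP position; "tcp_rot": TCP orientation; "contact_force": force on the tool from outside, world axes, zero at the start; "moment": the same for the moment, N m; "grip_width": finger opening in mm.
Only numpy, scipy, OpenCV 4.12 (cv2) and the standard library are available. Lean on these libraries where they do the work, as an engineer would, in place of code of your own. Each camera call takes 0.05 s, during which the arm holds its last target.

## Working session

There is one attempt and no reset: what is moved stays moved. The work goes in short steps, Python scripts to look and compute and a tool call to move; the robot and the scene stay as the last step left them, time stands still between calls to the robot, and variables do not carry over. Pictures are saved under pics/ and viewed, and the job is handed in when it is done.

Besides the shell and the picture viewer there is one more tool, called after "Emit:" as name([rows], argument=value, ...), one row to a line, values as JSON. arm_command: Moves the arm, as the interface text tells. Its arguments: {"type":"object","properties":{"plan":{"type":"array"}},"required":["plan"]}

```bash
ls; mkdir -p pics; python3 - <<'E'
from plant import readout, imaging, bot
import cv2,numpy as np
print(readout.get_obs())
for n in ["scene","top","wrist"]:
    im=imaging.capture(n); cv2.imwrite(f"pics/{n}0.png",im)
    print(n,imaging.get_calibration(n))
E
```

```text
pics
{'time': 0.0, 'joint_positions': array([ 1.15600724e+00,  3.42706929e-01,  1.52506313e+00, -1.67432944e-05,
        1.27538468e+00, -1.45991230e-01]), 'dq': array([-3.69816456e-05, -1.31054500e-04,  1.35405964e-05, -8.83432553e-04,
       -1.80374922e-03, -5.23778954e-04]), 'tau': array([ 2.08888869e-04, -4.31239307e+01, -2.44217670e+01,  7.17663788e-02,
        5.56269858e-02, -1.25376000e-04]), 'tool_pos': array([139.24489001, 505.79138522, 248.03703999]), 'tcp_rot': array([ 3.00585041,  1.56923416, -1.97533154]), 'contact_force': array([ 0.1591817 , -0.25513097, -0.43491667]), 'moment': array([ 0.03891868, -0.03038629, -0.04195683]), 'grip_width': 91.68710700881876}
scene {'fx': 402.93599285327963, 'fy': 402.93599285327963, 'cx': 321.9498394391026, 'cy': 197.32804946449247, 'position': array([  79.89480667, -511.18558756,  889.97798982]), 'rotation': array([ 0.68052871, -0.00910743, -0.65103487])}
top {'fx': 518.0051865727261, 'fy': 518.0051865727261, 'cx': 317.51210562906306, 'cy': 205.27380665300683, 'position': array([ 398.21937501,   13.14333428, 1162.94876294]), 'rotation': array([ 0.12814329,  0.01920795, -1.58996586])}
wrist {'fx': 346.1852735386575, 'fy': 346.1852735386575, 'cx': 312.1287308514511, 'cy': 207.2106372289313, 'mount': array([[ 1.63992570e-03,  2.84397908e-01, -9.58704929e-01,
        -1.35915370e+02],
       [-3.12119805e-04,  9.58706317e-01,  2.84397786e-01,
         7.64323645e+01],
       [ 9.99998607e-01, -1.67160443e-04,  1.66097335e-03,
         1.51491277e-01],
       [ 0.00000000e+00,  0.00000000e+00,  0.00000000e+00,
         1.00000000e+00]])}
```

View pics/top0.png

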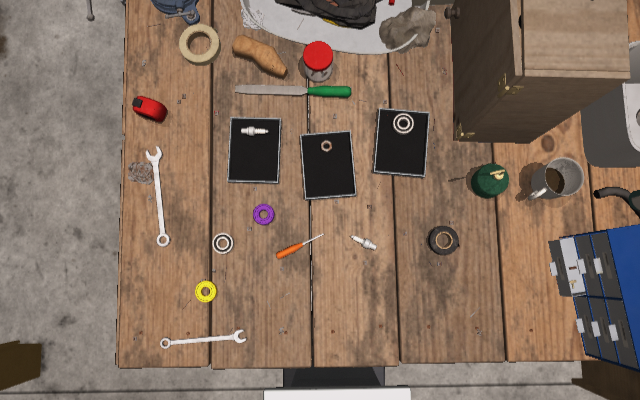

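View pics/scene0.png

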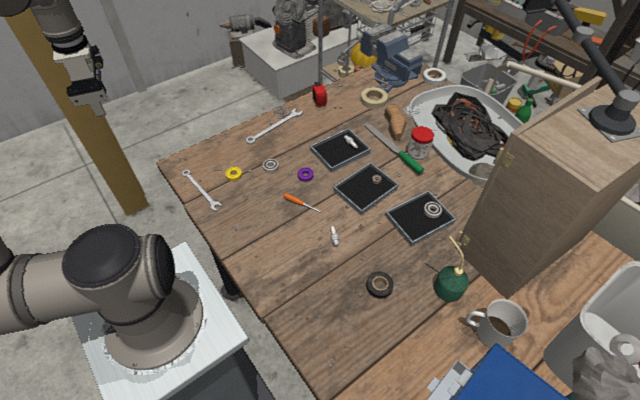

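View pics/wrist0.png

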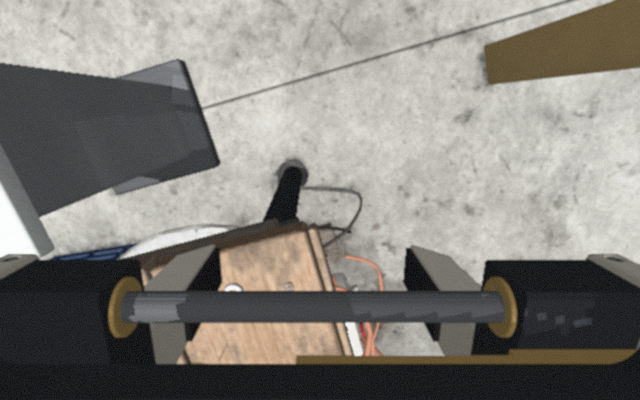

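```bash
cat > h.py <<'E'
import numpy as np, cv2
from scipy.spatial.transform import Rotation as R
from plant import readout, imaging
def campose(n,obs=None):
    c=imaging.get_calibration(n)
    if n=="wrist":
        M=c["mount"];Rt=R.from_euler("xyz",obs["tcp_rot"]).as_matrix()
        return c,Rt@M[:3,:3],Rt@M[:3,3]+obs["tool_pos"]
    return c,R.from_euler("xyz",c["rotation"]).as_matrix(),np.array(c["position"])
def ray(c,Rm,uv):
    u,v=uv
    return Rm@np.array([(u-c["cx"])/c["fx"],-(v-c["cy"])/c["fy"],-1.])
def onplane(n,uv,z,obs=None):
    c,Rm,p=campose(n,obs); d=ray(c,Rm,uv); return p+d*(z-p[2])/d[2]
def proj(n,P,obs=None):
    c,Rm,p=campose(n,obs); q=Rm.T@(np.array(P)-p); return c["cx"]+c["fx"]*q[0]/-q[2], c["cy"]-c["fy"]*q[1]/-q[2]
E
python3 - <<'E'
from h import *
t=cv2.imread("pics/top0.png")
a=cv2.resize(t[195:305,190:290],None,fx=4,fy=4,interpolation=cv2.INTER_CUBIC)
b=cv2.resize(t[195:305,325:425],None,fx=4,fy=4,interpolation=cv2.INTER_CUBIC)
cv2.imwrite("pics/crop1.png",np.hstack([a[:440,:395],b[:440,:395]]))
a=cv2.resize(t[100:205,225:435],None,fx=3.8,fy=3.8,interpolation=cv2.INTER_CUBIC)
cv2.imwrite("pics/crop2.png",a[:,:800])
for nm,uv,z in [("bearing",(222.5,243.5),7),("plug",(363,241),10),("glplug",(255,131),16),("glbear",(403,123),13)]:
    print(nm,onplane("top",uv,z).round(1))
for nm,uv,z in [("bearing",(270.5,165),7),("plug",(335,236),10),("glplug",(350,142),16),("glbear",(433,210),13)]:
    print(nm,onplane("scene",uv,z).round(1))
E
```

```text
bearing [466.  246.7   7. ]
plug [465.  -67.1  10. ]
glplug [720.2 171.6  16. ]
glbear [ 731.5 -166.    13. ]
bearing [471.5 245.1   7. ]
plug [466.6 -73.   10. ]
glplug [721.1 171.9  16. ]
glbear [ 732.8 -169.4   13. ]
```

View pics/crop1.png

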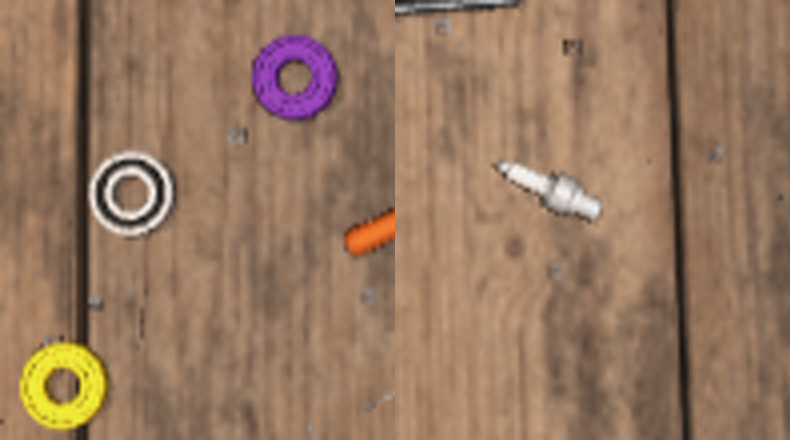

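View pics/crop2.png

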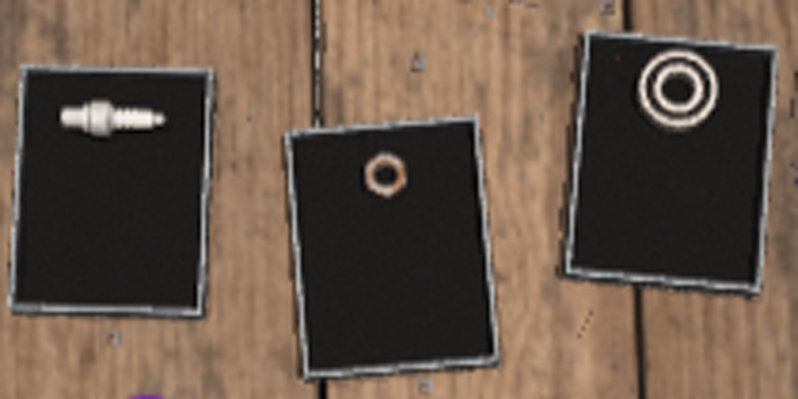

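Candidates. Bearing: silver ring (222,243), purple ring (263,214), yellow ring (205,291), glued bearing (403,123), black/tan tape roll (444,240), nut in the middle tray (326,146). Plug: white plug (363,241), glued plug (255,131), orange screwdriver (300,246). By the description I take the silver ring (222,243) and the plug (363,241). The crops confirm both, and also show the plug tray on the left and the bearing tray on the right. Next I measure them.

```bash
python3 - <<'E'
from h import *
o=readout.get_obs(); print(R.from_euler("xyz",o["tcp_rot"]).as_matrix().round(3))
def blob(im,x0,y0,x1,y1,f):
    hsv=cv2.cvtColor(im,cv2.COLOR_BGR2HSV); m=np.zeros(im.shape[:2],np.uint8)
    m[y0:y1,x0:x1]=(f(hsv)*255)[y0:y1,x0:x1]
    cs,_=cv2.findContours(m,cv2.RETR_EXTERNAL,cv2.CHAIN_APPROX_NONE)
    return max(cs,key=cv2.contourArea)
white=lambda h:(h[...,1]<60)&(h[...,2]>120)
dark=lambda h:(h[...,2]<45)
t=cv2.imread("pics/top0.png"); s=cv2.imread("pics/scene0.png")
for n,im,b in [("top",t,(205,228,240,260)),("scene",s,(258,152,284,176))]:
    c=blob(im,*b,white); (x,y),r=cv2.minEnclosingCircle(c); bx=cv2.boundingRect(c)
    print("bearing",n,x,y,r,bx,onplane(n,(bx[0]+(bx[2]-1)/2,bx[1]+(bx[3]-1)/2),10).round(1))
for n,im,b in [("top",t,(345,228,385,256)),("scene",s,(320,220,350,250))]:
    c=blob(im,*b,white); print("plug",n,cv2.minAreaRect(c))
    P=np.array([onplane(n,tuple(p),10.5)[:2] for p in c[:,0]]); 
    print(cv2.minAreaRect(P.astype(np.float32)), P[P[:,1].argmax()].round(1),P[P[:,1].argmin()].round(1))
for nm,b in [("plugtray",(225,112,285,190)),("beartray",(368,103,434,182))]:
    c=blob(t,*b,dark); P=np.array([onplane("top",tuple(p),10)[:2] for p in c[:,0]]).astype(np.float32)
    print(nm,cv2.minAreaRect(P),cv2.boundingRect(c))
for nm,cs in [("plugtray",[(22,67),(212,70),(202,315),(12,309)]),("beartray",[(588,33),(776,47),(759,293),(567,276)])]:
    Q=np.array([onplane("top",(225+a/3.8-.4,100+b/3.8-.4),19)[:2] for a,b in cs])
    print(nm,Q.round(1).tolist(),Q.mean(0).round(1),[np.linalg.norm(Q[i]-Q[i-1]).round(1) for i in range(4)])
    ax=(Q[0]+Q[1]-Q[2]-Q[3]);print("yaw",np.arctan2(ax[1],ax[0]).round(3))
    a=np.arctan2(ax[1],ax[0]); print("place",(Q.mean(0)-28*np.array([np.cos(a),np.sin(a)])).round(1))
E
```

```text
[[-0.    -0.964  0.266]
 [-0.001  0.266  0.964]
 [-1.     0.    -0.001]]
bearing top 222.38461303710938 243.0 10.633585929870605 (212, 233, 21, 21) [466.9 247.2  10. ]
bearing scene 270.0 164.0 8.24631118774414 (262, 158, 17, 13) [471.2 246.9  10. ]
plug top ((363.3000183105469, 241.4000244140625), (27.72724151611328, 8.497057914733887), 26.56505012512207)
((464.1283264160156, -67.61256408691406), (61.227867126464844, 18.917739868164062), 62.101741790771484) [474.4 -40.7] [455.6 -95.5]
plug scene ((333.8999938964844, 235.29998779296875), (21.019041061401367, 7.60263204574585), 63.43495178222656)
((465.677734375, -68.97134399414062), (64.30601501464844, 20.671043395996094), 74.20765686035156) [479.6 -39.5] [455.4 -99.5]
plugtray ((680.079833984375, 175.33786010742188), (108.94918823242188, 141.42645263671875), 87.1787338256836) (229, 119, 50, 62)
beartray ((689.87451171875, -161.35714721679688), (109.03929138183594, 141.28585815429688), 83.38248443603516) (376, 110, 52, 64)
plugtray [[753.1, 227.4], [748.4, 113.1], [599.5, 120.5], [605.6, 233.0]] [676.6 173.5] [np.float64(147.6), np.float64(114.5), np.float64(149.1), np.float64(112.7)]
yaw -0.044
place [648.7 174.7]
beartray [[765.6, -112.7], [754.1, -224.5], [605.2, -207.6], [617.9, -95.3]] [ 685.7 -160. ] [np.float64(148.7), np.float64(112.3), np.float64(149.9), np.float64(113.0)]
yaw -0.115
place [ 657.9 -156.8]
```

Emit:
arm_command([
  {"tx": 0.7, "ty": -3.0, "tz": -1.25, "jaw": 1},
  {"tx": 1.0, "ty": -3.0, "tz": -1.25, "jaw": 1},
  {"tx": 1.0, "ty": -3.0, "tz": -1.25, "jaw": 1},
  {"tx": 1.0, "ty": -3.0, "tz": -1.25, "jaw": 1},
  {"tx": 1.0, "ty": -3.0, "tz": -1.25, "jaw": 1},
  {"tx": 1.0, "ty": -3.0, "tz": -1.25, "jaw": 1},
  {"tx": 1.0, "ty": -3.0, "tz": -1.25, "jaw": 1},
  {"tx": 1.0, "ty": -3.0, "tz": -1.25, "jaw": 1},
  {"tx": 1.0, "ty": -3.0, "tz": -1.25, "jaw": 1},
  {"tx": 1.0, "ty": -3.0, "tz": -1.25, "jaw": 1},
  {"tx": 1.0, "ty": -3.0, "tz": -1.25, "jaw": 1},
  {"tx": 1.0, "ty": -3.0, "tz": -1.25, "jaw": 1},
  {"tx": 1.0, "ty": -2.6, "tz": -1.2, "jaw": 1},
  {"jaw": 1},
  {"jaw": 1},
])

```text
invalid input at $.plan[0]: expected keys tx, ty, tz, wx, wy, wz, jaw
```

```bash
python3 - <<'E'
from h import *
o=readout.get_obs(); im=imaging.capture("wrist"); cv2.imwrite("pics/w1.png",im)
print(o["tool_pos"],o["tcp_rot"],o["contact_force"],o["joint_positions"])
print(proj("wrist",(468,247,10),o))
E
```

```text
[139.29188803 505.91245201 248.23073972] [ 3.01126956  1.56968753 -1.96987128] [ 0.21477781  0.09512047 -0.20164347] [ 1.15601916e+00  3.42544267e-01  1.52475009e+00 -1.81980333e-05
  1.27540695e+00 -1.46019998e-01]
(np.float64(198.16990470856575), np.float64(444.75220038723097))
```

View pics/w1.png

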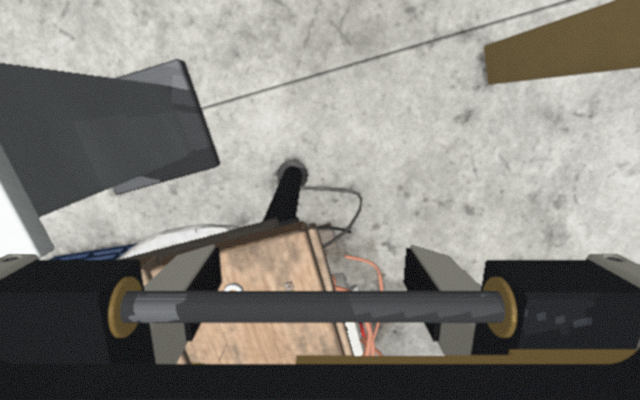

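The move was refused because every key is required, so the arm did not move and the picture is unchanged. I resend it complete.

Emit:
arm_command([
  {"tx": 0.7, "ty": -3.0, "tz": -1.25, "wx": 0, "wy": 0, "wz": 0, "jaw": 1},
  {"tx": 1.0, "ty": -3.0, "tz": -1.25, "wx": 0, "wy": 0, "wz": 0, "jaw": 1},
  {"tx": 1.0, "ty": -3.0, "tz": -1.25, "wx": 0, "wy": 0, "wz": 0, "jaw": 1},
  {"tx": 1.0, "ty": -3.0, "tz": -1.25, "wx": 0, "wy": 0, "wz": 0, "jaw": 1},
  {"tx": 1.0, "ty": -3.0, "tz": -1.25, "wx": 0, "wy": 0, "wz": 0, "jaw": 1},
  {"tx": 1.0, "ty": -3.0, "tz": -1.25, "wx": 0, "wy": 0, "wz": 0, "jaw": 1},
  {"tx": 1.0, "ty": -3.0, "tz": -1.25, "wx": 0, "wy": 0, "wz": 0, "jaw": 1},
  {"tx": 1.0, "ty": -3.0, "tz": -1.25, "wx": 0, "wy": 0, "wz": 0, "jaw": 1},
  {"tx": 1.0, "ty": -3.0, "tz": -1.25, "wx": 0, "wy": 0, "wz": 0, "jaw": 1},
  {"tx": 1.0, "ty": -3.0, "tz": -1.25, "wx": 0, "wy": 0, "wz": 0, "jaw": 1},
  {"tx": 1.0, "ty": -3.0, "tz": -1.25, "wx": 0, "wy": 0, "wz": 0, "jaw": 1},
  {"tx": 1.0, "ty": -3.0, "tz": -1.25, "wx": 0, "wy": 0, "wz": 0, "jaw": 1},
  {"tx": 1.0, "ty": -2.6, "tz": -1.2, "wx": 0, "wy": 0, "wz": 0, "jaw": 1},
  {"tx": 0, "ty": 0, "tz": 0, "wx": 0, "wy": 0, "wz": 0, "jaw": 1},
  {"tx": 0, "ty": 0, "tz": 0, "wx": 0, "wy": 0, "wz": 0, "jaw": 1},
])

```text
time: 1.7
tool_pos: [468.4, 247.1, 121.3]
tcp_rot: [1.929, 1.57, -3.054]
contact_force: [-0.5, -0.2, 0.1]
grip_width: 91.8
```

```bash
python3 - <<'E'
from h import *
o=readout.get_obs(); im=imaging.capture("wrist"); cv2.imwrite("pics/w2.png",im)
print(o["time"],o["tool_pos"],o["tcp_rot"],o["contact_force"],o["joint_positions"])
print(proj("wrist",(468,247,10),o))
E
```

```text
1.7 [468.38775539 247.09604226 121.30923357] [ 1.92908689  1.56951034 -3.05361599] [-0.48538033 -0.23997215  0.1108663 ] [ 3.40485786e-01  4.87882198e-01  1.68268436e+00  3.88884818e-04
  9.72271343e-01 -9.60215946e-01]
(np.float64(312.305096453842), np.float64(210.90471274559897))
```

View pics/w2.png

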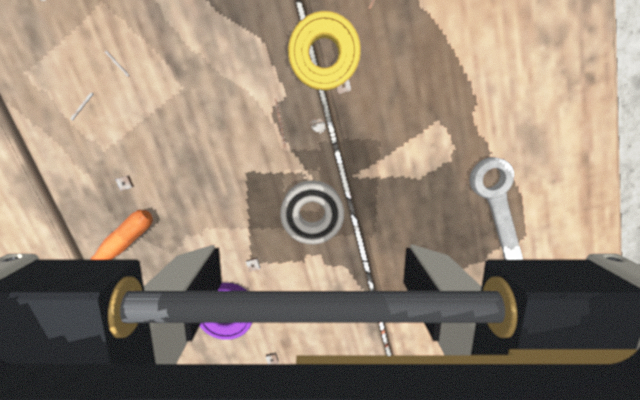

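The silver ring sits at (313,212), against a predicted (312,211), and is central between the jaws. The yellow ring (325,50) and the purple ring (226,310) are clear of it. I descend and grip.

Emit:
arm_command([
  {"tx": 2.5, "ty": 0, "tz": 0, "wx": 0, "wy": 0, "wz": 0, "jaw": 1},
  {"tx": 2.5, "ty": 0, "tz": 0, "wx": 0, "wy": 0, "wz": 0, "jaw": 1},
  {"tx": 2.5, "ty": 0, "tz": 0, "wx": 0, "wy": 0, "wz": 0, "jaw": 1},
  {"tx": 1.4, "ty": 0, "tz": 0, "wx": 0, "wy": 0, "wz": 0, "jaw": 1},
  {"tx": 0.7, "ty": 0, "tz": 0, "wx": 0, "wy": 0, "wz": 0, "jaw": 1},
  {"tx": 0, "ty": 0, "tz": 0, "wx": 0, "wy": 0, "wz": 0, "jaw": 0},
  {"tx": 0, "ty": 0, "tz": 0, "wx": 0, "wy": 0, "wz": 0, "jaw": -1},
  {"tx": 0, "ty": 0, "tz": 0, "wx": 0, "wy": 0, "wz": 0, "jaw": -1},
  {"tx": 0, "ty": 0, "tz": 0, "wx": 0, "wy": 0, "wz": 0, "jaw": -1},
  {"tx": 0, "ty": 0, "tz": 0, "wx": 0, "wy": 0, "wz": 0, "jaw": -1},
  {"tx": 0, "ty": 0, "tz": 0, "wx": 0, "wy": 0, "wz": 0, "jaw": -1},
])

```text
time: 2.85
tool_pos: [468.7, 247.5, 26.0]
tcp_rot: [-0.822, 1.57, 0.48]
contact_force: [0.0, 0.6, -0.5]
grip_width: 48.5
```

Emit:
arm_command([
  {"tx": 0, "ty": 0, "tz": 0, "wx": 0, "wy": 0, "wz": 0, "jaw": -1},
  {"tx": 0, "ty": 0, "tz": 0, "wx": 0, "wy": 0, "wz": 0, "jaw": -1},
  {"tx": -0.5, "ty": 0, "tz": 0, "wx": 0, "wy": 0, "wz": 0, "jaw": -1},
  {"tx": -1.5, "ty": 0, "tz": 0, "wx": 0, "wy": 0, "wz": 0, "jaw": -1},
  {"tx": -2, "ty": 0, "tz": 0, "wx": 0, "wy": 0, "wz": 0, "jaw": -1},
  {"tx": -2, "ty": 0, "tz": 0, "wx": 0, "wy": 0, "wz": 0, "jaw": -1},
  {"tx": -2, "ty": 0, "tz": 0, "wx": 0, "wy": 0, "wz": 0, "jaw": -1},
  {"tx": -1, "ty": 0, "tz": 0, "wx": 0, "wy": 0, "wz": 0, "jaw": -1},
  {"tx": 0, "ty": 0, "tz": 0, "wx": 0, "wy": 0, "wz": 0, "jaw": -1},
])

```text
time: 3.75
tool_pos: [469.2, 247.8, 117.0]
tcp_rot: [-0.932, 1.568, 0.37]
contact_force: [0.6, -0.1, -2.0]
grip_width: 44.9
```

```bash
python3 - <<'E'
from h import *
o=readout.get_obs(); im=imaging.capture("wrist"); cv2.imwrite("pics/w3.png",im)
M=R.from_euler("xyz",o["tcp_rot"]).as_matrix()
print(o["time"],o["tool_pos"],o["contact_force"],o["grip_width"]);print(M.round(3))
d=np.array([660,-157,0])-o["tool_pos"]; d[2]=0
print((M.T@d).round(1))
E
```

```text
3.75 [469.16710685 247.75028408 116.96130527] [ 0.5715401  -0.10413966 -1.96692407] 44.91514988898839
[[ 0.003 -0.964  0.266]
 [ 0.001  0.266  0.964]
 [-1.    -0.002  0.002]]
[ 1.000e-01 -2.914e+02 -3.396e+02]
```

View pics/w3.png

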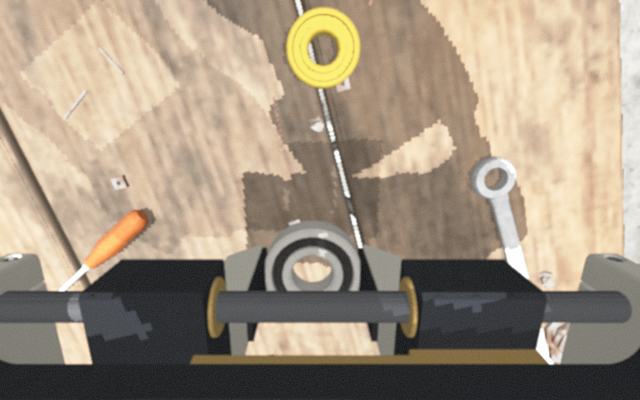

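Emit:
arm_command([
  {"tx": -0.2, "ty": -1.2, "tz": -1.4, "wx": 0, "wy": 0, "wz": 0, "jaw": -1},
  {"tx": -0.2, "ty": -2.4, "tz": -2.8, "wx": 0, "wy": 0, "wz": 0, "jaw": -1},
  {"tx": -0.2, "ty": -2.4, "tz": -2.8, "wx": 0, "wy": 0, "wz": 0, "jaw": -1},
  {"tx": -0.2, "ty": -2.4, "tz": -2.8, "wx": 0, "wy": 0, "wz": 0, "jaw": -1},
  {"tx": 0, "ty": -2.4, "tz": -2.8, "wx": 0, "wy": 0, "wz": 0, "jaw": -1},
  {"tx": 0, "ty": -2.4, "tz": -2.8, "wx": 0, "wy": 0, "wz": 0, "jaw": -1},
  {"tx": 0, "ty": -2.4, "tz": -2.8, "wx": 0, "wy": 0, "wz": 0, "jaw": -1},
  {"tx": 0, "ty": -2.4, "tz": -2.8, "wx": 0, "wy": 0, "wz": 0, "jaw": -1},
  {"tx": 0, "ty": -2.4, "tz": -2.8, "wx": 0, "wy": 0, "wz": 0, "jaw": -1},
  {"tx": 0, "ty": -2.4, "tz": -2.8, "wx": 0, "wy": 0, "wz": 0, "jaw": -1},
  {"tx": 0, "ty": -2.4, "tz": -2.8, "wx": 0, "wy": 0, "wz": 0, "jaw": -1},
  {"tx": 0, "ty": -2.4, "tz": -2.8, "wx": 0, "wy": 0, "wz": 0, "jaw": -1},
  {"tx": 0, "ty": -1.5, "tz": -1.8, "wx": 0, "wy": 0, "wz": 0, "jaw": -1},
  {"tx": 0, "ty": 0, "tz": 0, "wx": -0.05, "wy": 0, "wz": 0, "jaw": -1},
  {"tx": 0, "ty": 0, "tz": 0, "wx": -0.05, "wy": 0, "wz": 0, "jaw": -1},
  {"tx": 0, "ty": 0, "tz": 0, "wx": -0.055, "wy": 0, "wz": 0, "jaw": -1},
  {"tx": 0, "ty": 0, "tz": 0, "wx": 0, "wy": 0, "wz": 0, "jaw": -1},
  {"tx": 0, "ty": 0, "tz": 0, "wx": 0, "wy": 0, "wz": 0, "jaw": -1},
])

```text
time: 5.6
tool_pos: [658.3, -157.4, 122.4]
tcp_rot: [1.3, 1.569, 2.755]
contact_force: [-0.7, -0.2, -1.2]
grip_width: 44.7
```

```bash
python3 - <<'E'
from h import *
o=readout.get_obs(); im=imaging.capture("wrist"); cv2.imwrite("pics/w4.png",im)
M=R.from_euler("xyz",o["tcp_rot"]).as_matrix()
print(o["time"],o["tool_pos"],o["contact_force"],o["grip_width"]);print(M.round(3))
d=np.array([660,-157,0])-o["tool_pos"]; d[2]=0
print((M.T@d).round(1))
cen=np.array([687,-160]);a=-.115;e=np.array([np.cos(a),np.sin(a)]);f=np.array([-e[1],e[0]])
for x,y in [(-75,58),(-75,-58),(75,58),(75,-58)]:
    print(x,y,np.round(proj("wrist",np.r_[cen+e*x+f*y,19],o)))
E
```

```text
5.6 [ 658.32869296 -157.40313039  122.39947879] [-0.7122479  -0.1607299  -1.18257071] 44.725298616981064
[[-0.002 -0.993  0.115]
 [ 0.001  0.115  0.993]
 [-1.     0.002  0.001]]
[-0.  -1.6  0.6]
-75 58 [398. 151.]
-75 -58 [229. 151.]
75 58 [385. 337.]
75 -58 [242. 337.]
```

View pics/w4.png

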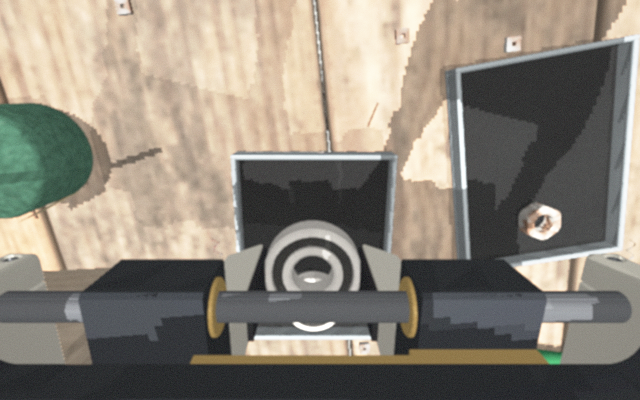

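Bearing in hand, centred over the tray. The tray's near edge is at columns 233-396, row 153, within 1-2 px of the prediction, and its glued bearing shows at (313,325). I lower it.

Emit:
arm_command([
  {"tx": 1.5, "ty": 0, "tz": 0, "wx": 0, "wy": 0, "wz": 0, "jaw": -1},
  {"tx": 2.5, "ty": 0, "tz": 0, "wx": 0, "wy": 0, "wz": 0, "jaw": -1},
  {"tx": 2.5, "ty": 0, "tz": 0, "wx": 0, "wy": 0, "wz": 0, "jaw": -1},
  {"tx": 1.2, "ty": 0, "tz": 0, "wx": 0, "wy": 0, "wz": 0, "jaw": -1},
  {"tx": 0.6, "ty": 0, "tz": 0, "wx": 0, "wy": 0, "wz": 0, "jaw": -1},
  {"tx": 0.4, "ty": 0, "tz": 0, "wx": 0, "wy": 0, "wz": 0, "jaw": -1},
  {"tx": 0.2, "ty": 0, "tz": 0, "wx": 0, "wy": 0, "wz": 0, "jaw": -1},
  {"tx": 0, "ty": 0, "tz": 0, "wx": 0, "wy": 0, "wz": 0, "jaw": -1},
  {"tx": 0, "ty": 0, "tz": 0, "wx": 0, "wy": 0, "wz": 0, "jaw": -1},
])

```text
time: 6.55
tool_pos: [659.3, -157.7, 35.6]
tcp_rot: [-1.735, 1.569, -0.278]
contact_force: [0.4, 0.1, -0.7]
grip_width: 44.5
```

Emit:
arm_command([
  {"tx": 0.1, "ty": 0, "tz": 0, "wx": 0, "wy": 0, "wz": 0, "jaw": -1},
  {"tx": 0, "ty": 0, "tz": 0, "wx": 0, "wy": 0, "wz": 0, "jaw": -1},
  {"tx": 0.1, "ty": 0, "tz": 0, "wx": 0, "wy": 0, "wz": 0, "jaw": -1},
  {"tx": 0, "ty": 0, "tz": 0, "wx": 0, "wy": 0, "wz": 0, "jaw": -1},
])

```text
time: 6.95
tool_pos: [658.7, -157.6, 32.6]
tcp_rot: [0.838, 1.571, 2.295]
contact_force: [-0.5, 0.3, 0.7]
grip_width: 45.1
```

Emit:
arm_command([
  {"tx": 0, "ty": 0, "tz": 0, "wx": 0, "wy": 0, "wz": 0, "jaw": 0.1},
  {"tx": 0, "ty": 0, "tz": 0, "wx": 0, "wy": 0, "wz": 0, "jaw": 0.25},
  {"tx": 0, "ty": 0, "tz": 0, "wx": 0, "wy": 0, "wz": 0, "jaw": 0.25},
  {"tx": 0, "ty": 0, "tz": 0, "wx": 0, "wy": 0, "wz": 0, "jaw": 0.25},
  {"tx": 0, "ty": 0, "tz": 0, "wx": 0, "wy": 0, "wz": 0, "jaw": 0.25},
  {"tx": -1, "ty": 0, "tz": 0, "wx": 0, "wy": 0, "wz": 0, "jaw": 0.25},
  {"tx": -2, "ty": 0, "tz": 0, "wx": 0, "wy": 0, "wz": 0, "jaw": 0.25},
  {"tx": -3, "ty": 0, "tz": 0, "wx": 0, "wy": 0, "wz": 0, "jaw": 0.25},
  {"tx": -3, "ty": 0, "tz": 0, "wx": 0, "wy": 0, "wz": 0, "jaw": 0.25},
  {"tx": 0, "ty": 0, "tz": 0, "wx": 0, "wy": 0, "wz": 0, "jaw": 0.25},
])

```text
time: 7.95
tool_pos: [661.3, -158.4, 128.8]
tcp_rot: [-1.794, 1.561, -0.337]
contact_force: [0.7, -0.5, -0.2]
grip_width: 57.2
```

```bash
python3 - <<'E'
from h import *
o=readout.get_obs(); im=imaging.capture("wrist"); cv2.imwrite("pics/w5.png",im)
M=R.from_euler("xyz",o["tcp_rot"]).as_matrix()
print(o["time"],o["tool_pos"],o["contact_force"],o["grip_width"]);print(M.round(3))
d=np.array([465,-67.5,0])-o["tool_pos"]; d[2]=0
print((M.T@d).round(1))
E
```

```text
7.95 [ 661.3452331  -158.44641848  128.81920379] [ 0.6505077  -0.51785971 -0.20332372] 57.178392016821704
[[ 0.009 -0.993  0.113]
 [-0.003  0.113  0.994]
 [-1.    -0.01  -0.002]]
[ -2.1 205.4  68.1]
```

View pics/w5.png

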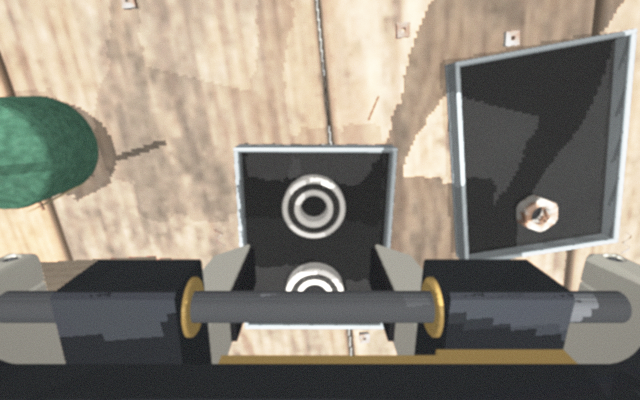

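The bearing lies flat in its tray at (313,207), next to its twin at (316,283), and the jaws are clear. Now the plug: move over it and turn the jaws across it.

Emit:
arm_command([
  {"tx": 0, "ty": 2.4, "tz": 0.7, "wx": 0, "wy": 0, "wz": 0, "jaw": 0.5},
  {"tx": 0, "ty": 4, "tz": 1.1, "wx": 0, "wy": 0, "wz": 0, "jaw": 0.5},
  {"tx": 0, "ty": 4, "tz": 1.1, "wx": 0, "wy": 0, "wz": 0, "jaw": 0.5},
  {"tx": 0, "ty": 4, "tz": 1.1, "wx": 0, "wy": 0, "wz": 0, "jaw": 0.5},
  {"tx": 0, "ty": 4, "tz": 1.1, "wx": 0, "wy": 0, "wz": 0, "jaw": 0.5},
  {"tx": 0, "ty": 2.4, "tz": 0.7, "wx": 0.05, "wy": 0, "wz": 0, "jaw": 0.5},
  {"tx": 0, "ty": 0, "tz": 0, "wx": 0.135, "wy": 0, "wz": 0, "jaw": 0.5},
  {"tx": 0, "ty": 0, "tz": 0, "wx": 0.14, "wy": 0, "wz": 0, "jaw": 0.5},
  {"tx": 0, "ty": 0, "tz": 0, "wx": 0.14, "wy": 0, "wz": 0, "jaw": 0.5},
  {"tx": 0, "ty": 0, "tz": 0, "wx": 0.14, "wy": 0, "wz": 0, "jaw": 0.5},
  {"tx": 0, "ty": 0, "tz": 0, "wx": 0.14, "wy": 0, "wz": 0, "jaw": 0.5},
  {"tx": 0, "ty": 0, "tz": 0, "wx": 0.14, "wy": 0, "wz": 0, "jaw": 0.5},
  {"tx": 0, "ty": 0, "tz": 0, "wx": 0.14, "wy": 0, "wz": 0, "jaw": 0.5},
  {"tx": 0, "ty": 0, "tz": 0, "wx": 0.14, "wy": 0, "wz": 0, "jaw": 0.5},
  {"tx": 0, "ty": 0, "tz": 0, "wx": 0.14, "wy": 0, "wz": 0, "jaw": 0.5},
  {"tx": 0, "ty": 0, "tz": 0, "wx": 0.14, "wy": 0, "wz": 0, "jaw": 0.5},
  {"tx": 0, "ty": 0, "tz": 0, "wx": 0.14, "wy": 0, "wz": 0, "jaw": 0.5},
  {"tx": 0, "ty": 0, "tz": 0, "wx": 0.14, "wy": 0, "wz": 0, "jaw": 0.5},
  {"tx": 0, "ty": 0, "tz": 0, "wx": 0.13, "wy": 0, "wz": 0, "jaw": 0.5},
  {"tx": 0, "ty": 0, "tz": 0, "wx": 0, "wy": 0, "wz": 0, "jaw": 0.5},
])

```text
time: 10.0
tool_pos: [458.2, -76.2, 122.1]
tcp_rot: [-3.126, 1.569, 2.758]
contact_force: [0.4, 0.1, 0.1]
grip_width: 68.7
```

```bash
python3 - <<'E'
from h import *
o=readout.get_obs(); im=imaging.capture("wrist"); cv2.imwrite("pics/w6.png",im)
t=imaging.capture("top"); cv2.imwrite("pics/t6.png",t)
M=R.from_euler("xyz",o["tcp_rot"]).as_matrix()
print(o["time"],o["tool_pos"],o["tcp_rot"].tolist(),o["grip_width"]);print(M.round(3))
E
```

```text
10.0 [458.1763222  -76.16679845 122.14440642] [-3.1259662285134353, 1.5693277762490716, 2.7581222674055144] 68.73353248693653
[[-0.001  0.389  0.921]
 [ 0.001  0.921 -0.389]
 [-1.    -0.    -0.001]]
```

View pics/w6.png

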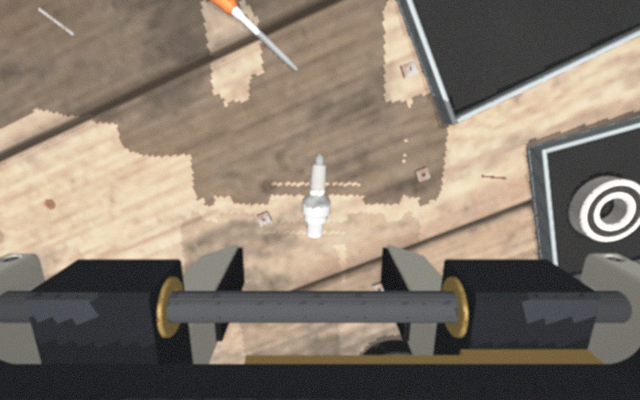

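```bash
python3 - <<'E'
from h import *
im=cv2.imread("pics/w6.png"); cv2.imwrite("pics/c6.png",cv2.resize(im[145:250,260:370],None,fx=5,fy=5,interpolation=cv2.INTER_CUBIC))
o=dict(tool_pos=np.array([458.18,-76.17,122.14]),tcp_rot=np.array([-3.1259662,1.5693278,2.7581223]))
A=onplane("wrist",(319.5,155),10.5,o);B=onplane("wrist",(314.5,238),10.5,o);H=onplane("wrist",(316,207.5),10.5,o)
u=(A-B)[:2];L=np.linalg.norm(u);u/=L
print(A,B,H,L,"az",np.arctan2(u[1],u[0]))
mid=(A+B)[:2]/2; g=mid-10*u; print("grasp",g)
M=R.from_euler("xyz",o["tcp_rot"]).as_matrix()
print((M.T@(np.r_[g,0]-o["tool_pos"])).round(1), "wx", -( (np.arctan2(u[1],u[0])-np.pi/2)-np.arctan2(M[1,2],M[0,2])))
E
```

```text
[479.69490696 -39.51613627  10.5       ] [451.80600241 -96.72672672  10.5       ] [462.28694879 -74.65253193  10.5       ] 63.64623049660685 az 1.1172164015841912
grasp [461.36859195 -77.11027341]
[122.1   0.4   3.5] wx 0.054483101184069016
```

View pics/c6.png

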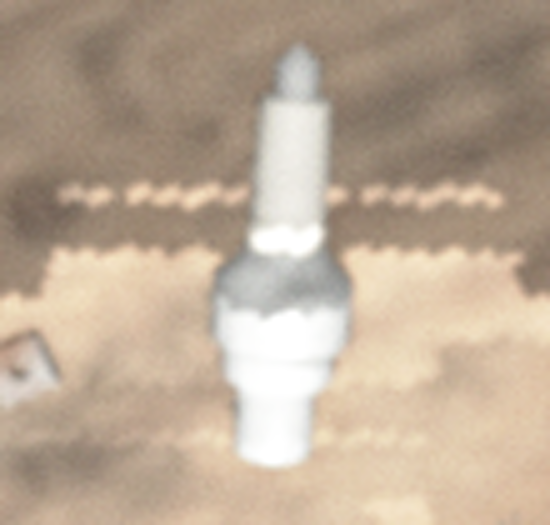

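The plug has its tip at (319,155), hex at (316,208) and end at (314,238). It needs a 3.5 mm shift along z and a 0.055 rad turn. I descend and grip.

Emit:
arm_command([
  {"tx": 0, "ty": 0, "tz": 0.35, "wx": 0.055, "wy": 0, "wz": 0, "jaw": 0.5},
  {"tx": 2, "ty": 0, "tz": 0, "wx": 0, "wy": 0, "wz": 0, "jaw": 0.5},
  {"tx": 2.5, "ty": 0, "tz": 0, "wx": 0, "wy": 0, "wz": 0, "jaw": 0.5},
  {"tx": 2.5, "ty": 0, "tz": 0, "wx": 0, "wy": 0, "wz": 0, "jaw": 0.5},
  {"tx": 1.5, "ty": 0, "tz": 0, "wx": 0, "wy": 0, "wz": 0, "jaw": 0.5},
  {"tx": 0.7, "ty": 0, "tz": 0, "wx": 0, "wy": 0, "wz": 0, "jaw": 0.5},
  {"tx": 0.4, "ty": 0, "tz": 0, "wx": 0, "wy": 0, "wz": 0, "jaw": 0.5},
  {"tx": 0, "ty": 0, "tz": 0, "wx": 0, "wy": 0, "wz": 0, "jaw": 0.5},
  {"tx": 0, "ty": 0, "tz": 0, "wx": 0, "wy": 0, "wz": 0, "jaw": 0.5},
])

```text
time: 11.0
tool_pos: [462.4, -77.8, 27.3]
tcp_rot: [0.196, 1.57, -0.256]
contact_force: [-0.2, 0.7, -0.1]
grip_width: 69.1
```

Emit:
arm_command([
  {"tx": 0.15, "ty": 0, "tz": 0, "wx": 0, "wy": 0, "wz": 0, "jaw": -0.2},
  {"tx": 0, "ty": 0, "tz": 0, "wx": 0, "wy": 0, "wz": 0, "jaw": -0.5},
  {"tx": 0, "ty": 0, "tz": 0, "wx": 0, "wy": 0, "wz": 0, "jaw": -1},
  {"tx": 0, "ty": 0, "tz": 0, "wx": 0, "wy": 0, "wz": 0, "jaw": -1},
  {"tx": 0, "ty": 0, "tz": 0, "wx": 0, "wy": 0, "wz": 0, "jaw": -1},
  {"tx": 0, "ty": 0, "tz": 0, "wx": 0, "wy": 0, "wz": 0, "jaw": -1},
  {"tx": 0, "ty": 0, "tz": 0, "wx": 0, "wy": 0, "wz": 0, "jaw": -1},
  {"tx": 0, "ty": 0, "tz": 0, "wx": 0, "wy": 0, "wz": 0, "jaw": -1},
])

```text
time: 11.8
tool_pos: [461.9, -77.7, 25.2]
tcp_rot: [2.194, 1.571, 1.741]
contact_force: [-0.6, -0.2, 1.0]
grip_width: 19.3
```

Emit:
arm_command([
  {"tx": -0.5, "ty": 0, "tz": 0, "wx": 0, "wy": 0, "wz": 0, "jaw": -1},
  {"tx": -1.5, "ty": 0, "tz": 0, "wx": 0, "wy": 0, "wz": 0, "jaw": -1},
  {"tx": -2, "ty": 0, "tz": 0, "wx": 0, "wy": 0, "wz": 0, "jaw": -1},
  {"tx": -2, "ty": 0, "tz": 0, "wx": 0, "wy": 0, "wz": 0, "jaw": -1},
  {"tx": -2, "ty": 0, "tz": 0, "wx": 0, "wy": 0, "wz": 0, "jaw": -1},
  {"tx": -2, "ty": 0, "tz": 0, "wx": 0, "wy": 0, "wz": 0, "jaw": -1},
  {"tx": -0.5, "ty": 0, "tz": 0, "wx": 0, "wy": 0, "wz": 0, "jaw": -1},
  {"tx": 0, "ty": 0, "tz": 0, "wx": 0, "wy": 0, "wz": 0, "jaw": -1},
])

```text
time: 12.6
tool_pos: [462.2, -77.8, 130.8]
tcp_rot: [0.187, 1.569, -0.266]
contact_force: [0.3, 0.6, -1.0]
grip_width: 19.2
```

```bash
python3 - <<'E'
from h import *
o=readout.get_obs(); im=imaging.capture("wrist"); cv2.imwrite("pics/w7.png",im)
M=R.from_euler("xyz",o["tcp_rot"]).as_matrix()
print(o["time"],o["tool_pos"],o["tcp_rot"].tolist(),o["grip_width"],o["contact_force"]);print(M.round(3))
# tray plug: centre (678,174) yaw -.047; want plug middle at x=-28,y=0 -> grasp 10 mm towards -y of tray
a=-.047;e=np.array([np.cos(a),np.sin(a)]);f=np.array([-e[1],e[0]])
g=np.array([678.,174.2])-28*e-10*f; print(g,(M.T@(np.r_[g,0]-o["tool_pos"])).round(1), "wx",-(a-np.arctan2(M[1,2],M[0,2])))
E
```

```text
12.6 [462.24288471 -77.77303033 130.76899268] [0.18655109069784562, 1.5690844077566446, -0.26644495773381954] 19.17073074379093 [ 0.34095659  0.55781292 -0.95453619]
[[ 0.002  0.438  0.899]
 [-0.     0.899 -0.438]
 [-1.     0.     0.002]]
[649.56109333 165.52655851] [131.  300.7  61.7] wx -0.4059963154933383
```

View pics/w7.png

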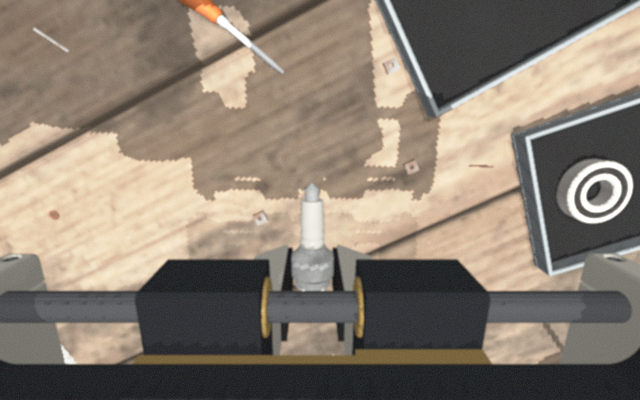

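The plug is held (19 mm opening, axis in line with the jaws). I carry it over the plug tray and turn it parallel to its twin.

Emit:
arm_command([
  {"tx": 0, "ty": 1.6, "tz": 0.35, "wx": 0, "wy": 0, "wz": 0, "jaw": -1},
  {"tx": 0, "ty": 3.3, "tz": 0.68, "wx": 0, "wy": 0, "wz": 0, "jaw": -1},
  {"tx": 0, "ty": 3.3, "tz": 0.68, "wx": 0, "wy": 0, "wz": 0, "jaw": -1},
  {"tx": 0, "ty": 3.3, "tz": 0.68, "wx": 0, "wy": 0, "wz": 0, "jaw": -1},
  {"tx": 0, "ty": 3.3, "tz": 0.68, "wx": 0, "wy": 0, "wz": 0, "jaw": -1},
  {"tx": 0, "ty": 3.3, "tz": 0.68, "wx": 0, "wy": 0, "wz": 0, "jaw": -1},
  {"tx": 0, "ty": 3.3, "tz": 0.68, "wx": 0, "wy": 0, "wz": 0, "jaw": -1},
  {"tx": 0, "ty": 3.3, "tz": 0.68, "wx": 0, "wy": 0, "wz": 0, "jaw": -1},
  {"tx": 0, "ty": 3.3, "tz": 0.68, "wx": 0, "wy": 0, "wz": 0, "jaw": -1},
  {"tx": 0, "ty": 2.0, "tz": 0.4, "wx": 0, "wy": 0, "wz": 0, "jaw": -1},
  {"tx": 0, "ty": 0, "tz": 0, "wx": -0.1, "wy": 0, "wz": 0, "jaw": -1},
  {"tx": 0, "ty": 0, "tz": 0, "wx": -0.1, "wy": 0, "wz": 0, "jaw": -1},
  {"tx": 0, "ty": 0, "tz": 0, "wx": -0.1, "wy": 0, "wz": 0, "jaw": -1},
  {"tx": 0, "ty": 0, "tz": 0, "wx": -0.106, "wy": 0, "wz": 0, "jaw": -1},
  {"tx": 0, "ty": 0, "tz": 0, "wx": 0, "wy": 0, "wz": 0, "jaw": -1},
  {"tx": 0, "ty": 0, "tz": 0, "wx": 0, "wy": 0, "wz": 0, "jaw": -1},
])

```text
time: 14.25
tool_pos: [648.4, 164.9, 128.9]
tcp_rot: [-3.002, 1.569, -3.051]
contact_force: [-0.8, 0.5, -0.7]
grip_width: 19.5
```

```bash
python3 - <<'E'
from h import *
o=readout.get_obs(); im=imaging.capture("wrist"); cv2.imwrite("pics/w8.png",im)
M=R.from_euler("xyz",o["tcp_rot"]).as_matrix()
print(o["time"],o["tool_pos"],o["grip_width"],o["contact_force"]);print(M.round(3))
a=-.047;e=np.array([np.cos(a),np.sin(a)]);f=np.array([-e[1],e[0]]);cen=np.array([678,174])
for x,y in [(-75,58),(-75,-58),(75,58),(75,-58)]:
    print(x,y,np.round(proj("wrist",np.r_[cen+e*x+f*y,19],o)))
E
```

```text
14.25 [648.42387688 164.86096251 128.86119771] 19.525353954833506 [-0.80736863  0.49185796 -0.74466143]
[[-0.002  0.05   0.999]
 [-0.     0.999 -0.05 ]
 [-1.    -0.    -0.002]]
-75 58 [245. 117.]
-75 -58 [254. 270.]
75 58 [463. 116.]
75 -58 [445. 269.]
```

View pics/w8.png

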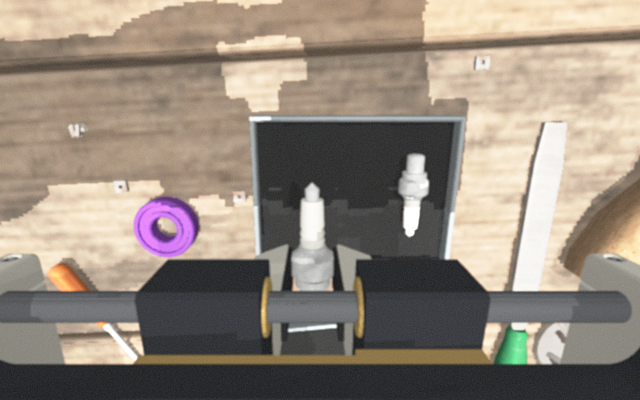

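Emit:
arm_command([
  {"tx": 1.5, "ty": 0, "tz": 0.1, "wx": 0, "wy": 0, "wz": 0, "jaw": -1},
  {"tx": 2.5, "ty": 0, "tz": 0.1, "wx": 0, "wy": 0, "wz": 0, "jaw": -1},
  {"tx": 2.5, "ty": 0, "tz": 0, "wx": 0, "wy": 0, "wz": 0, "jaw": -1},
  {"tx": 1.7, "ty": 0, "tz": 0, "wx": 0, "wy": 0, "wz": 0, "jaw": -1},
  {"tx": 0.8, "ty": 0, "tz": 0, "wx": 0, "wy": 0, "wz": 0, "jaw": -1},
  {"tx": 0.4, "ty": 0, "tz": 0, "wx": 0, "wy": 0, "wz": 0, "jaw": -1},
  {"tx": 0.2, "ty": 0, "tz": 0, "wx": 0, "wy": 0, "wz": 0, "jaw": -1},
  {"tx": 0, "ty": 0, "tz": 0, "wx": 0, "wy": 0, "wz": 0, "jaw": -1},
  {"tx": 0, "ty": 0, "tz": 0, "wx": 0, "wy": 0, "wz": 0, "jaw": -1},
])

```text
time: 15.2
tool_pos: [651.4, 164.9, 35.1]
tcp_rot: [0.226, 1.569, 0.179]
contact_force: [0.1, 0.3, -0.9]
grip_width: 19.4
```

Emit:
arm_command([
  {"tx": 0.1, "ty": 0, "tz": 0, "wx": 0, "wy": 0, "wz": 0, "jaw": -1},
  {"tx": 0, "ty": 0, "tz": 0, "wx": 0, "wy": 0, "wz": 0, "jaw": -1},
  {"tx": 0.1, "ty": 0, "tz": 0, "wx": 0, "wy": 0, "wz": 0, "jaw": -1},
  {"tx": 0, "ty": 0, "tz": 0, "wx": 0, "wy": 0, "wz": 0, "jaw": -1},
  {"tx": 0, "ty": 0, "tz": 0, "wx": 0, "wy": 0, "wz": 0, "jaw": -1},
])

```text
time: 15.7
tool_pos: [650.9, 164.9, 32.2]
tcp_rot: [1.959, 1.571, 1.912]
contact_force: [-0.2, -1.1, -0.8]
grip_width: 19.6
```

```bash
python3 - <<'E'
from h import *
o=readout.get_obs(); print(o["tool_pos"],o["contact_force"],o["moment"])
im=imaging.capture("wrist"); cv2.imwrite("pics/w9.png",im)
E
```

```text
[650.88056535 164.86462385  32.20016934] [-0.23436449 -1.13734916 -0.81169287] [-0.0805575   0.0772077  -0.02094834]
```

View pics/w9.png

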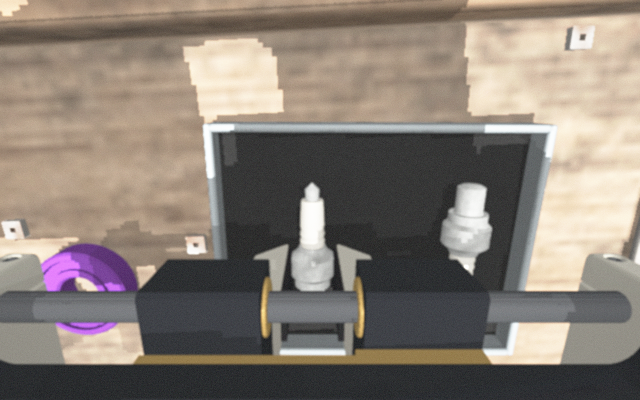

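Emit:
arm_command([
  {"tx": 0.07, "ty": 0, "tz": 0, "wx": 0, "wy": 0, "wz": 0, "jaw": -1},
  {"tx": 0, "ty": 0, "tz": 0, "wx": 0, "wy": 0, "wz": 0, "jaw": -1},
  {"tx": 0, "ty": 0, "tz": 0, "wx": 0, "wy": 0, "wz": 0, "jaw": -0.5},
  {"tx": 0, "ty": 0, "tz": 0, "wx": 0, "wy": 0, "wz": 0, "jaw": -0.32},
  {"tx": 0, "ty": 0, "tz": 0, "wx": 0, "wy": 0, "wz": 0, "jaw": -0.32},
  {"tx": 0, "ty": 0, "tz": 0, "wx": 0, "wy": 0, "wz": 0, "jaw": -0.32},
  {"tx": 0, "ty": 0, "tz": 0, "wx": 0, "wy": 0, "wz": 0, "jaw": -0.32},
  {"tx": -1, "ty": 0, "tz": 0, "wx": 0, "wy": 0, "wz": 0, "jaw": -0.32},
  {"tx": -2, "ty": 0, "tz": 0, "wx": 0, "wy": 0, "wz": 0, "jaw": -0.32},
  {"tx": -3, "ty": 0, "tz": 0, "wx": 0, "wy": 0, "wz": 0, "jaw": -0.32},
  {"tx": -3, "ty": 0, "tz": 0, "wx": 0, "wy": 0, "wz": 0, "jaw": -0.32},
  {"tx": 0, "ty": -3, "tz": -3, "wx": 0, "wy": 0, "wz": 0, "jaw": -0.32},
  {"tx": 0, "ty": -3, "tz": -3, "wx": 0, "wy": 0, "wz": 0, "jaw": -0.32},
  {"tx": 0, "ty": -3, "tz": -3, "wx": 0, "wy": 0, "wz": 0, "jaw": -0.32},
  {"tx": 0, "ty": -3, "tz": -3, "wx": 0, "wy": 0, "wz": 0, "jaw": -0.32},
  {"tx": 0, "ty": -3, "tz": -3, "wx": 0, "wy": 0, "wz": 0, "jaw": -0.32},
  {"tx": 0, "ty": 0, "tz": 0, "wx": 0, "wy": 0, "wz": 0, "jaw": -0.32},
])

```text
time: 17.45
tool_pos: [490.2, 19.9, 122.1]
tcp_rot: [-2.999, 1.568, -3.049]
contact_force: [0.4, -0.0, 0.2]
grip_width: 31.5
```

```bash
python3 - <<'E'
from h import *
o=readout.get_obs(); print(o["time"],o["tool_pos"],o["contact_force"],o["grip_width"])
cv2.imwrite("pics/w10.png",imaging.capture("wrist"))
t=imaging.capture("top");s=imaging.capture("scene")
a=cv2.resize(t[100:205,225:435],None,fx=3.8,fy=3.8,interpolation=cv2.INTER_CUBIC);cv2.imwrite("pics/t10.png",a)
a=cv2.resize(s[110:250,290:480],None,fx=4,fy=4,interpolation=cv2.INTER_CUBIC);cv2.imwrite("pics/s10.png",a)
E
```

```text
17.45 [490.23015248  19.92810384 122.06097713] [ 0.39443524 -0.0295658   0.18521064] 31.51746878894906
```

View pics/t10.png

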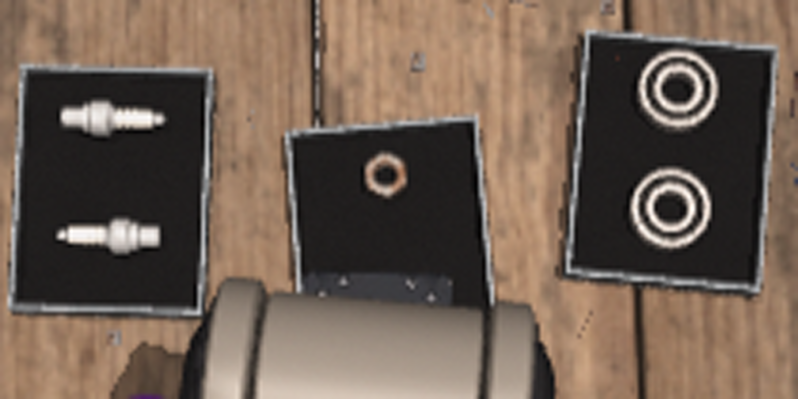

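View pics/s10.png

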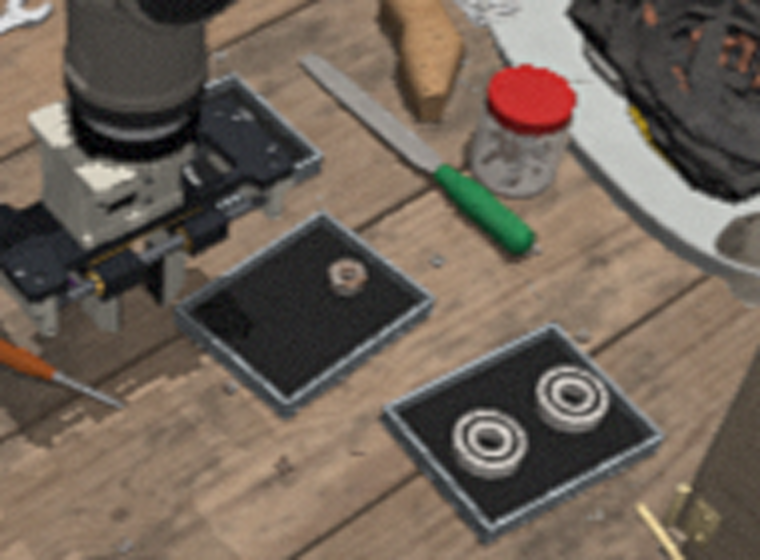

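View pics/w10.png

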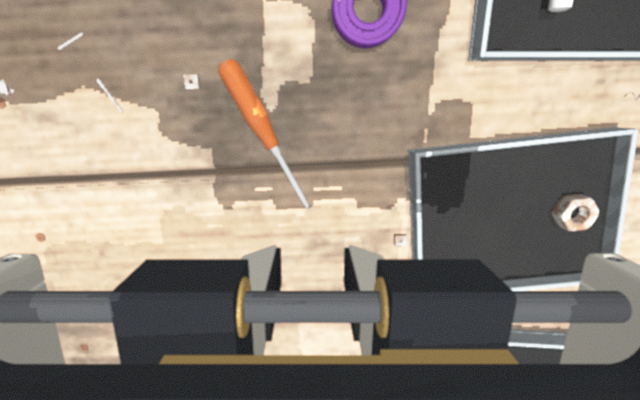

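The top view (crop pixels) shows the plug flat at (108,236), below its twin at (112,118). The bearing is flat at (671,208), below its twin at (678,90). The gripper is clear and nothing else has moved, so I hand the job in.

```bash
python3 - <<'E'
from plant import bot
print(bot.close_job())
E
```

```text
the job is handed in; nothing more can be done
None
```

The job is done and handed in. The loose silver bearing went first into the tray with the glued bearing, then the loose spark plug into the tray with the glued plug. Each was set down near the middle of the empty part, and the robot's clock read about 17.5 s of the 67 s allowed.

- **Bearing:** the last top and scene views show it lying flat beside its twin.
- **Spark plug:** the last top view shows it lying flat and parallel to its twin, pointing the opposite way. The arm hid it in the last scene view, so that check rests on the top view alone.
- **Robot:** the gripper was empty and touching nothing, about 120 mm up. The highest force I read was about 2 N.

**Small disagreements along the way:**
- The two fixed cameras placed the bearing about 4 mm apart. The close wrist view settled it.
- One edge of the plug tray was a few pixels off its predicted place, so I shifted the placing by 2 mm.
- My first move call was refused for missing keys, and nothing moved.

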